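# Brace the square jar and unscrew its tight cap

### The arm

A 7-joint arm with a two-finger parallel gripper is mounted at the origin on the work surface. World frame = base frame: x ahead of the robot, y to its left, z up, the work surface at z = 0. Lengths are in m, angles in rad, forces in N, time in s.
With the tool pointing down it reaches from about 0.4 to 0.85 m from the base axis. Payload 4.5 kg.
Tool frame: the origin (TCP) lies on the centre line of the jaws, within the pads' length; the fingertips stand 8 mm ahead of it and the grasp point (between the pads) lies 11 mm behind it; z points along the fingers, y is the line along which they close (so a half turn about z gives the same grasp; the last joint's range is limited). The gripper opens to 85 mm and grips with 20 to 120 N. Pads are 22 mm wide; open, the fingers measure 114 mm over their backs; the gripper's body (76 mm by 85 mm) begins 54 mm behind the grasp point. The pads swing forward as they close: fully open they stand 13 mm farther back than shut.
Start: joints at [-1.081, 0.689, -0.195, 1.565, 0.157, 0.902, -0.215], TCP at [0.275, 0.561, 0.239] pointing down, gripper open.
Joint ranges: [-3.01, 3.01], [-0.46, 2.08], [-1.47, 1.51], [0.13, 2.56], [-1, 4.14], [0.04, 2.09], [-2.66, 2.66]. Speed limits (rad/s): [2.57, 2.57, 3.14, 3.14, 3.14, 3.14, 3.14].

### API

Orientations are given as [roll, pitch, yaw] about the fixed x, y, z axes, in that order (R = Rz(yaw) Ry(pitch) Rx(roll)).
In Python, from plant import read_state, snapshot, camera_params, finish_job gives the robot as it stands.
- The arm moves only by the tool move_arm, never from a script. Its argument "commands" is a list that holds one entry, the list of rows, each a list of 6 numbers: the shift along the tool's x, y, z in cm, then the turn, a rotation vector about the tool's x, y, z in degrees. In form: [[[tx, ty, tz, rx, ry, rz], ...]]. A call has 1 to 12 rows; each row shifts and turns the commanded pose from where the row before left it, along the tool's axes as they then stand; what a row does not reach is not made up. A row lasts 1/8 s, in which the tool goes at most 62.5 mm and 10.7 degrees, less where a joint would pass 70% of its speed; a pose out of reach is approached as far as the arm can. A call with a gripper value outside its range is refused whole. "hand" is the closure, from 0 (fully open) to 1 (shut), set as the call begins (left out, the last holds). The fingers move at their own pace and stop on an object; "force" is the grip in N (left out, the last holds). Time passes only in rows, so rows that do not move let the fingers close. It gives the time, the measured TCP pose, the force, the opening and the grip force at its end, in the units of the state.
- read_state(): the state, without advancing time (a new reading comes with each control period).
- snapshot(name): name is "side" or "top"; returns the picture (400x640x3 uint8, red, green, blue); there is no depth.
- camera_params(name): a dict with "camera_matrix" (3x3 intrinsics, pixels), "dist" ([k1, k2, p1, p2, k3] as OpenCV has them; the pictures are not rectified), "rvec" (rotation vector, rad) and "tvec" (3), from world to camera coordinates, as OpenCV has them. Camera axes: x right, y down, z forward; pixel columns grow to the right and rows downward; lengths in m; the calibration is good to about 2 mm. A picture is of the moment at which its call begins. camera_params takes no time and is no camera call.
- finish_job(): hands the job in; it is judged then, once.
The state is a dict: "clock": time; "joints": joint angles; "joint_vel": joint speeds; "joint_efforts": joint torques, N m; "position": TCP position; "ee_rot": TCP orientation; "contact_force": force on the tool from outside, world axes, zero at the start; "wrist_torque": the same for the moment, N m; "grip_width": finger opening in m; "grip_force": force on a finger pad.
Only numpy, scipy, OpenCV 4.12 (cv2) and the standard library are available. Lean on these libraries where they do the work, as an engineer would, in place of code of your own. Each camera call takes 0.05 s, during which the arm holds its last target. There are 200 camera calls.

### The job

Pick up the square glass jar and set it gently upright, fully down in the square well of the grey holder, which keeps it from turning. Only then unscrew its tight cap (counterclockwise), stop turning once the threads let go, after about a fifth of a turn, and lift the cap straight off without lifting the jar. Finish still holding the cap level and still, clear of the jar and just above its mouth (1 to 3 cm), with the jar left seated in the holder; leave the mug, the round jar and the cash box where they are.

Things in the scene. Friction and masses are not known exactly. Their poses are not given: they have to be found in the camera images.
- jar: Square amber glass jar, about 350 g: body 60 x 60 mm across flats, 85 mm tall, flat shoulder, then a round neck of 20 mm radius. Starts on the desk. Origin: centre of its underside; z up, x and y along its sides (any quarter turn fits the holder). While the cap is tight the jar may be carried by it.
- cap: Black ribbed round screw cap, 58 mm across (60 over the ribs), 25 mm tall, 60 g. Origin: centre of its lower rim, at first 89 mm above the jar's underside, only 4 mm above the jar's shoulder: keep fingertips above the shoulder when turning. z up; tight, its x axis is the jar's. Unscrews counterclockwise seen from above, rising 4 mm.
- holder: Grey plastic holder fixed to the desk on a black mat 120 x 100 mm: 84 mm square, with a square well 65 mm wide. The well's floor is 6 mm above the desk, its straight walls end at 30 mm, a lip flares outward to 37 mm. Origin: centre of its underside, on the desk; z up, x and y along its sides. A seated jar's underside is 6 mm above the origin. Over 40 N chips the jar.
- mug: White ceramic mug, bystander, 76 mm across, 85 mm tall; origin at the centre of its underside.
- round_jar: Round jar with black lid, bystander, 64 mm across, 100 mm tall; origin at the centre of its underside.
- cash_box: Small steel cash box with a carrying handle, bystander, 100 x 130 x 65 mm; origin at the centre of its underside.
- jar_mouth (a point): Centre of the jar's mouth, 108 mm above its underside. A springy rubber seal (up to 5 mm proud) pushes the cap up, which makes it tight: about 0.3 N m to turn. The threads are short, like a jam jar's: the cap lets go after about 1.0 rad, lifts straight off from 1.1 to 1.4 rad, and near 1.5 rad it jams against the next thread and would wrench the jar.

How it is judged:
By the outcome, as a careful person would: the job done as asked, in the order asked, and still so for the second after the job is handed in, while the arm keeps its last pose, push and grip.
It also fails if it takes over 51 s, if anything falls off the work surface, if the arm or the gripper's body presses on something with over 40 N, if the wrist force passes 120 N, or if a joint passes its speed limit or range.

## Working session

There is one attempt and no reset: what is moved stays moved. The work goes in short steps, Python scripts to look and compute and a tool call to move; the robot and the scene stay as the last step left them, time stands still between calls to the robot, and variables do not carry over. Pictures are saved under pics/ and viewed, at most 10 in all, crops included, and the job is handed in when it is done.

Besides the shell and the picture viewer there is one more tool, called after "Request:" in YAML: its name, and indented under it one key for each argument. move_arm: Moves the arm, as the interface text tells. Its arguments: {"type":"object","properties":{"commands":{"type":"array","items":{"type":"array","items":{"type":"array","items":{"type":"number"}}}},"hand":{"type":"number"},"force":{"type":"number"}},"required":["commands"]}

```bash
ls; mkdir -p pics
python3 - <<'E'
from plant import *
import cv2
s=read_state();print(s)
for n in("side","top"):
    cv2.imwrite(f"pics/{n}0.png",snapshot(n)[:,:,::-1]);print(n,camera_params(n))
E
```

```text
pics
{'clock': 0.0, 'joints': array([-1.08120754,  0.68997498, -0.19452704,  1.56633958,  0.15729926,
        0.90245421, -0.21511903]), 'joint_vel': array([ 6.05323926e-04, -7.96835255e-04,  1.06662885e-03, -5.05600264e-05,
       -8.08845966e-04, -1.03941637e-03,  1.74045664e-03]), 'joint_efforts': array([-2.15511150e-06, -5.39603806e+01, -1.26685660e+00, -1.58539957e+01,
        8.99410690e-03,  9.48866276e-03, -1.57636958e-05]), 'position': array([0.27487077, 0.56062562, 0.23849114]), 'ee_rot': array([-3.13981223e+00,  1.15327103e-04,  2.68587841e+00]), 'contact_force': array([-0.66829474,  0.15053604, -0.19294768]), 'wrist_torque': array([-4.83220975e-02,  6.73922081e-05,  9.19490749e-03]), 'grip_force': 0.0, 'grip_width': 0.08584849214013547}
side {'camera_matrix': array([[397.97990936,   0.        , 320.34117569],
       [  0.        , 397.97990936, 195.30849166],
       [  0.        ,   0.        ,   1.        ]]), 'dist': array([-0.09314767,  0.        ,  0.        ,  0.        ,  0.        ]), 'rvec': array([ 2.39220307, -0.4547464 ,  0.16413372]), 'tvec': array([-0.58520079,  0.25165383,  1.11095537])}
top {'camera_matrix': array([[400.44508571,   0.        , 321.32375221],
       [  0.        , 400.44508571, 197.71694371],
       [  0.        ,   0.        ,   1.        ]]), 'dist': array([0.02621658, 0.        , 0.        , 0.        , 0.        ]), 'rvec': array([ 2.11660196, -2.17090486,  0.1513649 ]), 'tvec': array([0.0217057 , 0.63305853, 1.19398433])}
```

View pics/side0.png

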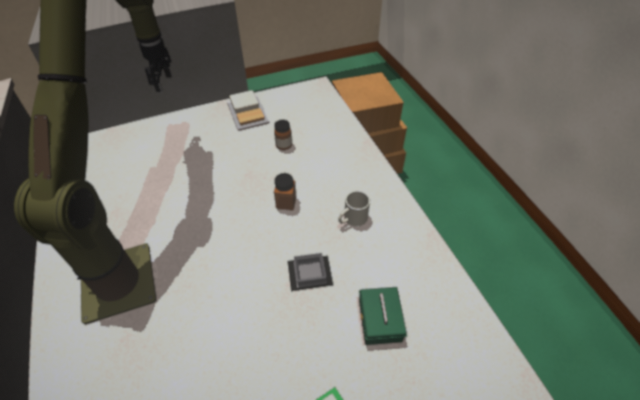

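View pics/top0.png

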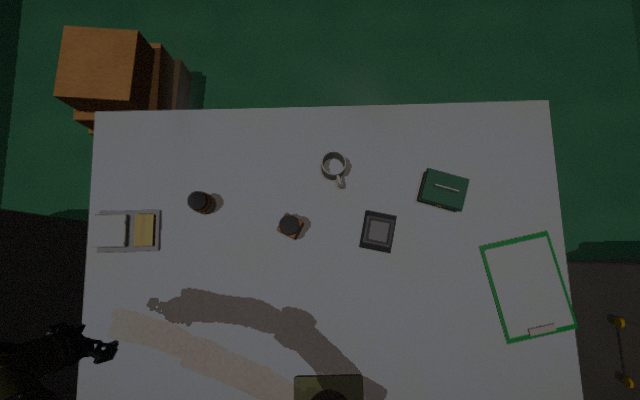

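The side view shows the square jar at about (285,190) and the holder at (311,270). In the top view they are at (291,226) and (379,231). The mug, cash box and round jar are clear of both. I'll enlarge crops next, with helpers ready.

```bash
cat > h.py <<'E'
import numpy as np, cv2
from plant import *
def cam(n):
    p=camera_params(n);R=cv2.Rodrigues(p["rvec"])[0];return p,R,-R.T@p["tvec"]
def ray(n,uv):
    p,R,C=cam(n);q=cv2.undistortPoints(np.float64(uv).reshape(-1,1,2),p["camera_matrix"],p["dist"])[:,0]
    d=np.c_[q,np.ones(len(q))]@R;return C,d/np.linalg.norm(d,axis=1)[:,None]
def plane(n,uv,z):
    C,d=ray(n,uv);return C+d*((z-C[2])/d[:,2])[:,None]
def tri(uvs,uvt):
    (a,d),(b,e)=ray("side",uvs),ray("top",uvt);d=d[0];e=e[0]
    k=np.linalg.lstsq(np.c_[d,-e],b-a,rcond=None)[0];P,Q=a+k[0]*d,b+k[1]*e
    return (P+Q)/2,np.linalg.norm(P-Q)
def proj(n,X):
    p,_,_=cam(n);return cv2.projectPoints(np.float64(X).reshape(-1,1,3),p["rvec"],p["tvec"],p["camera_matrix"],p["dist"])[0][:,0]
E
python3 - <<'E'
from h import *
s=cv2.imread("pics/side0.png");t=cv2.imread("pics/top0.png")
f=lambda im,u,v:cv2.resize(im[v-24:v+24,u-32:u+32],None,fx=6,fy=6,interpolation=cv2.INTER_CUBIC)
a=np.vstack([np.hstack([f(s,285,190),f(s,311,270)]),np.hstack([f(t,291,226),f(t,379,231)])])
cv2.imwrite("pics/crops.png",cv2.convertScaleAbs(a,alpha=1.6))
E
```

```text
(no output)
```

View pics/crops.png

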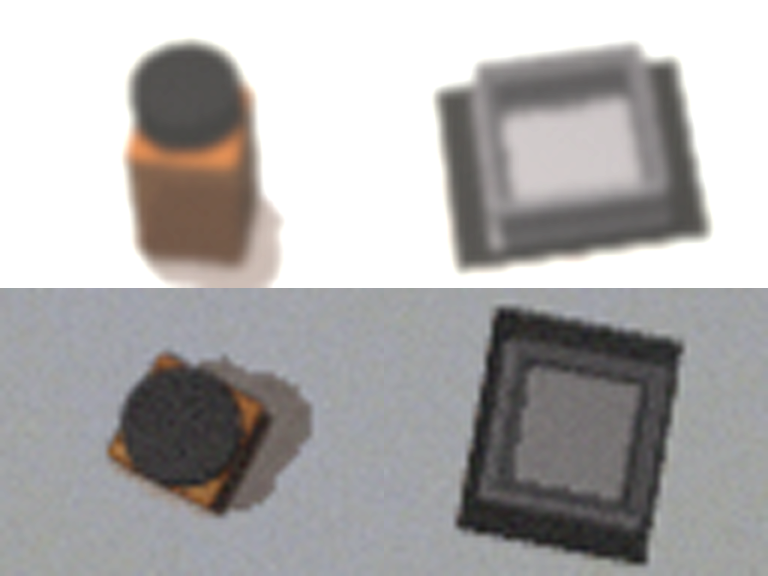

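The crops show the amber body with its black cap, turned about 30° in the top view. The holder sits on the mat with a lighter well floor, about 8° off the image axes. Next I'll measure the cap centre, shoulder corners, mat and well floor.

Run:
```python
from h import *
np.set_printoptions(precision=4,suppress=True)
I={"side":cv2.imread("pics/side0.png"),"top":cv2.imread("pics/top0.png")}
def comp(m,u,v,r):
    w=np.zeros_like(m);w[v-r:v+r,u-r:u+r]=m[v-r:v+r,u-r:u+r]
    n,l,st,c=cv2.connectedComponentsWithStats(w);k=1+np.argmax(st[1:,4]);return (l==k).astype(np.uint8),c[k],st[k,4]
cc={};hc={}
for n,(u,v),(a,b) in(("side",(285,190),(311,270)),("top",(291,226),(379,231))):
    im=I[n].astype(int);mx=im.max(2);sp=mx-im.min(2)
    thr=70 if n=="side" else 48
    cap,c,A=comp(((mx<thr)&(sp<18)).astype(np.uint8),u,v,22);cc[n]=c;print(n,"cap",c,A,cv2.minAreaRect(cv2.findContours(cap,0,1)[0][0]))
    body,cb,A=comp(((sp>22)).astype(np.uint8)|cap,u,v,26);r=cv2.minAreaRect(np.concatenate(cv2.findContours(body,0,1)[0]));print(" body",r,A)
    if n=="top": print(" shoulder",plane(n,cv2.boxPoints(r),.085))
    dk,c,A=comp((mx<(150 if n=="side" else 85)).astype(np.uint8),a,b,27)
    ct=np.concatenate(cv2.findContours(dk,0,1)[0]);q=cv2.boxPoints(cv2.minAreaRect(ct))
    W=plane(n,ct[:,0].astype(float),0)[:,:2].astype(np.float32);r=cv2.minAreaRect(W);print(" mat z0",r,A)
    print(" grey levels",mx[b-1:b+2,a-22:a+22:1].mean(0).round().astype(int))
P,e=tri(cc["side"],cc["top"]);print("cap",P,e)
# hand-read pixels from crops
f=lambda u,v,L:[(u-32+x/6,v-24+y/6) for x,y in L]
print("shoulder L,T,B,R",plane("top",f(291,226,[(110,167),(165,65),(222,227),(268,120)]),.085))
ts=f(379,231,[(117-0,43)]);
lipt=f(379,231,[(122,45),(288,72),(262,240),(90,212)]);lips=f(311,270,[(256,48),(284,185),(112,212),(92,62)])
flt=f(379,231,[(145,75),(258,92),(247,215),(130,200)]);
print("lip top z37",plane("top",lipt,.037),"floor",plane("top",flt,.006))
for i in range(4):
    for j in range(4):
        P,e=tri(lips[j],lipt[i])
        if e<.012: print("lip",i,j,P,e)
```

```text
side cap [283.7974 182.0043] 232 ((283.5882263183594, 181.85293579101562), (16.00735092163086, 16.73495864868164), 75.96376037597656)
 body ((283.13909912109375, 191.01112365722656), (20.37490463256836, 34.37018966674805), 4.5739216804504395) 589
 mat z0 ((0.5314194560050964, -0.16079998016357422), (0.11326491832733154, 0.12173257023096085), 77.56371307373047) 1428
 grey levels [ 84  60  56  56  62  78  95  94  86  91 110 124 130 131 130 130 130 130
 130 130 130 129 130 130 130 129 130 129 129 129 125 114  96  88  88  84
  72  59  54  56  78 123 168 189]
top cap [290.1045 225.5678] 354 ((290.2000427246094, 225.6000213623047), (22.360679626464844, 19.677398681640625), 26.56505012512207)
 body ((290.2000427246094, 225.6000213623047), (22.360679626464844, 19.677396774291992), 26.56505012512207) 421
 shoulder [[0.5363 0.1429 0.085 ]
 [0.5881 0.1162 0.085 ]
 [0.5567 0.0571 0.085 ]
 [0.5053 0.084  0.085 ]]
 mat z0 ((0.5297291278839111, -0.16990210115909576), (0.10226665437221527, 0.12236439436674118), 77.44825744628906) 1244
 grey levels [105 105 103 102  90  31  29  40  59  54  43  44  52
[... 269 characters left out ...]
5561 0.0599 0.085 ]]
lip top z37 [[ 0.5785 -0.1355  0.037 ]
 [ 0.5624 -0.2202  0.037 ]
 [ 0.477  -0.2025  0.037 ]
 [ 0.4933 -0.1156  0.037 ]] floor [[ 0.5655 -0.1504  0.006 ]
 [ 0.555  -0.2095  0.006 ]
 [ 0.4908 -0.2005  0.006 ]
 [ 0.5    -0.1397  0.006 ]]
lip 0 0 [ 0.5795 -0.1367  0.026 ] 0.00038980708280390413
lip 0 1 [ 0.5906 -0.1497 -0.0922] 0.002047105625501499
lip 1 0 [ 0.5536 -0.2022  0.1367] 0.0001602294578479784
lip 1 1 [ 0.5612 -0.2191  0.0423] 0.0015949101080414952
lip 2 2 [ 0.4802 -0.2024  0.0413] 0.006548446074258748
lip 2 3 [ 0.4802 -0.1859  0.1424] 0.010407097496943326
lip 3 2 [ 0.5    -0.1288 -0.0972] 0.004752736652551003
lip 3 3 [ 0.4981 -0.117   0.0301] 0.009282269647445152
```

Request:
move_arm:
  commands:
    - [[-3.73,-2.47,0,0,0,0],[-3.73,-2.47,0,0,0,0],[-3.73,-2.47,0,0,0,0],[-3.73,-2.47,0,0,0,0],[-3.73,-2.47,0,0,0,0],[-3.73,-2.47,0,0,0,0],[-3.73,-2.47,0,0,0,0],[-3.73,-2.47,0,0,0,0],[-3.73,-2.47,0,0,0,0],[-3.73,-2.47,0,0,0,0],[-3.73,-2.47,0,0,0,0],[-3.73,-2.47,0,0,0,0]]
  hand: 0

```text
clock: 1.6
position: [0.5469, 0.0967, 0.239]
ee_rot: [-3.141, -0.001, 2.686]
contact_force: [-0.1, 0.7, 0.2]
grip_width: 0.0852
grip_force: 0.0
```

Request:
move_arm:
  commands:
    - [[0,0,0,0,0,8],[0,0,0,0,0,8],[0,0,0,0,0,8],[0,0,0,0,0,8],[0,0,0,0,0,8],[0,0,0,0,0,8],[0,0,0,0,0,8],[0,0,0,0,0,8],[0,0,0,0,0,8],[0,0,0,0,0,8],[0,0,0,0,0,8],[0,0,0,0,0,8]]

```text
clock: 3.1
position: [0.5462, 0.0981, 0.2389]
ee_rot: [-3.141, 0.001, 1.006]
contact_force: [-0.4, 0.1, -0.1]
grip_width: 0.0857
grip_force: 0.0
```

```bash
cat > st.py <<'E'
from h import *
import sys
np.set_printoptions(precision=4,suppress=True)
s=read_state();print(s["clock"],s["position"],np.degrees(s["ee_rot"]),s["joints"],s["contact_force"],s["wrist_torque"],s["grip_width"],s["grip_force"])
def togo(x,y,z,yaw):
    from scipy.spatial.transform import Rotation as R
    A=R.from_euler("xyz",s["ee_rot"]);d=A.inv().apply(np.array([x,y,z])-s["position"])*100
    B=R.from_euler("xyz",[np.pi,0,np.radians(yaw)]);print("togo cm",d,"rotvec deg",np.degrees((A.inv()*B).as_rotvec()))
if len(sys.argv)>1: togo(*map(float,sys.argv[1:]))
E
python3 st.py .546 .098 .160 58
```

```text
3.1 [0.5462 0.0981 0.2389] [-179.9559    0.0303   57.6326] [-0.4077  0.6075  0.2443  1.7935 -0.2008  0.7657 -0.6249] [-0.3951  0.1128 -0.066 ] [ 0.0437 -0.0528 -0.0222] 0.08566554056944617 0.0
togo cm [-0.0147 -0.0018  7.8923] rotvec deg [-0.0442  0.0302 -0.3674]
```

Request:
move_arm:
  commands:
    - [[0,0,3,0,0,0],[0,0,3,0,0,0],[0,0,3,0,0,0],[0,0,2,0,0,0],[0,0,1.5,0,0,0],[0,0,1,0,0,0],[0,0,0.4,0,0,0],[0,0,0,0,0,0]]

```text
clock: 4.1
position: [0.5468, 0.0981, 0.1005]
ee_rot: [3.141, -0.0, 1.01]
contact_force: [-0.7, -0.1, 0.3]
grip_width: 0.0854
grip_force: 0.0
```

Run:
```python
from h import *
s=snapshot("side");t=snapshot("top")
f=lambda im,u,v:cv2.resize(im[v-40:v+32,u-32:u+32],None,fx=6,fy=6,interpolation=cv2.INTER_CUBIC)
cv2.imwrite("pics/g1.png",cv2.convertScaleAbs(np.hstack([f(s,285,185),f(t,291,226)])[:,:,::-1],alpha=1.6))
print(read_state()["position"],read_state()["contact_force"])
```

```text
[0.54695824 0.09812486 0.10081822] [-0.81241205 -0.21270549 -0.53676754]
```

View pics/g1.png

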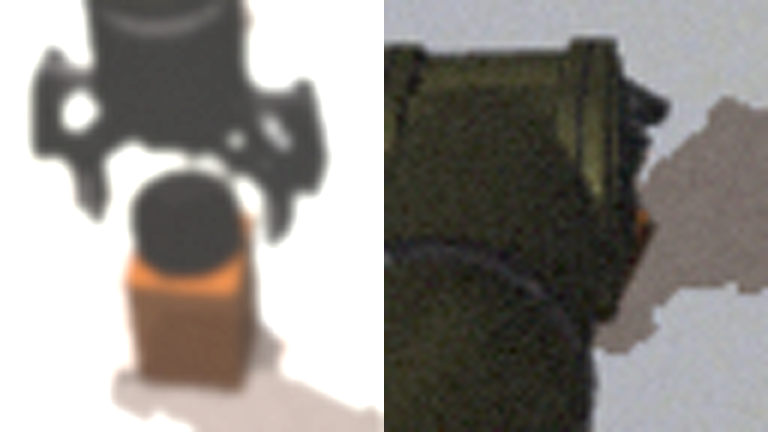

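The side view shows the fingertips straddling the cap, at crop columns 93 and 278 with the cap at 187, so it is centred. I'll go 3 mm lower and close.

Request:
move_arm:
  commands:
    - [[0,0,0.3,0,0,0],[0,0,0,0,0,0]]

```text
clock: 4.45
position: [0.5465, 0.0981, 0.0973]
ee_rot: [-3.142, -0.0, 1.01]
contact_force: [0.2, 0.3, 0.6]
grip_width: 0.0852
grip_force: 0.0
```

Request:
move_arm:
  commands:
    - [[0,0,0,0,0,0],[0,0,0,0,0,0],[0,0,0,0,0,0],[0,0,0,0,0,0],[0,0,0,0,0,0],[0,0,0,0,0,0],[0,0,0,0,0,0],[0,0,0,0,0,0]]
  hand: 1
  force: 60

```text
clock: 5.45
position: [0.5461, 0.0984, 0.0977]
ee_rot: [-3.141, -0.0, 1.011]
contact_force: [-1.9, 1.8, 5.3]
grip_width: 0.0563
grip_force: 62.4
```

```bash
python3 st.py
```

```text
5.45 [0.5461 0.0984 0.0977] [-179.9495   -0.0039   57.9047] [-0.3501  0.818   0.1521  1.9018 -0.2633  0.4416 -0.5667] [-1.8812  1.8309  5.2608] [0.1124 0.4336 0.0243] 0.05626100292590989 62.43096649515792
```

Request:
move_arm:
  commands:
    - [[0,0,-0.3,0,0,0],[0,0,-0.7,0,0,0],[0,0,-1.5,0,0,0],[0,0,-2,0,0,0],[0,0,-2,0,0,0],[0,0,-1,0,0,0],[0,0,-0.5,0,0,0],[0,0,0,0,0,0]]

```text
clock: 6.45
position: [0.5464, 0.0981, 0.1773]
ee_rot: [-3.141, -0.0, 1.01]
contact_force: [0.1, -0.1, -5.4]
grip_width: 0.0562
grip_force: 65.0
```

```bash
python3 st.py .529 -.17 .175 74
```

```text
6.45 [0.5464 0.0981 0.1773] [-179.9914   -0.001    57.889 ] [-0.3846  0.6933  0.2089  1.8535 -0.2309  0.6182 -0.5941] [ 0.1167 -0.0955 -5.3716] [-0.0108  0.0338  0.045 ] 0.05624867784945373 64.99603580130497
togo cm [-23.634  12.778   0.228] rotvec deg [ -0.0084  -0.0022 -16.111 ]
```

Request:
move_arm:
  commands:
    - [[-1,0.54,0,0,0,0],[-2,1.08,0,0,0,0],[-2.5,1.35,0,0,0,0],[-2.5,1.35,0,0,0,0],[-2.5,1.35,0,0,0,0],[-2.5,1.35,0,0,0,0],[-2.5,1.35,0,0,0,0],[-2.5,1.35,0,0,0,0],[-2.5,1.35,0,0,0,0],[-2,1.08,0,0,0,0],[-1.1,0.6,0,0,0,0],[0,0,0,0,0,0]]

```text
clock: 7.95
position: [0.5285, -0.1708, 0.177]
ee_rot: [-3.141, 0.001, 1.008]
contact_force: [1.3, -0.0, -5.3]
grip_width: 0.056
grip_force: 65.0
```

Request:
move_arm:
  commands:
    - [[0,0,0,0,0,-3],[0,0,0,0,0,-5],[0,0,0,0,0,-5],[0,0,0,0,0,-3],[0,0,0,0,0,0],[0,0,0,0,0,0]]

```text
clock: 8.7
position: [0.5291, -0.1693, 0.1773]
ee_rot: [-3.142, -0.0, 1.289]
contact_force: [0.0, -0.2, -5.1]
grip_width: 0.0565
grip_force: 65.0
```

```bash
python3 st.py .529 -.17 .175 74
python3 - <<'E'
from h import *
s=snapshot("side");t=snapshot("top")
cv2.imwrite("pics/s2.png",s[:,:,::-1]);cv2.imwrite("pics/t2.png",t[:,:,::-1])
f=lambda im,u,v:cv2.resize(im[v-40:v+40,u-32:u+32],None,fx=6,fy=6,interpolation=cv2.INTER_CUBIC)
cv2.imwrite("pics/g2.png",cv2.convertScaleAbs(np.hstack([f(s,311,250),f(t,379,231)])[:,:,::-1],alpha=1.6))
E
```

```text
8.7 [ 0.5291 -0.1693  0.1773] [-179.9972   -0.0093   73.882 ] [ 0.1899  0.6833  0.0618  1.8477 -0.0681  0.6126  0.0122] [ 0.0133 -0.2355 -5.0626] [ 0.0073 -0.0268 -0.0039] 0.05649014372883031 64.95196066010976
togo cm [-0.0688  0.0071  0.2268] rotvec deg [-0.0028 -0.0093 -0.118 ]
```

View pics/g2.png

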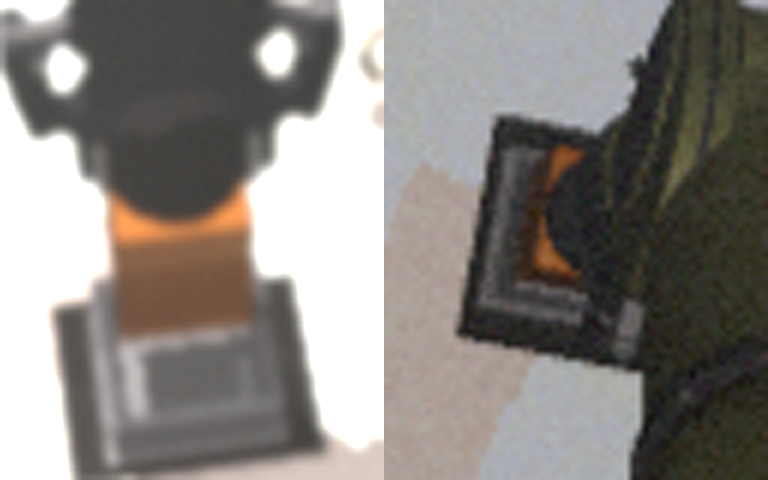

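The side view shows the jar hanging above the well. Its front bottom edge runs from about crop (120,335) to (250,325), and it looks parallel to the holder in both views. I'll check the offset numerically.

Run:
```python
from h import *
np.set_printoptions(precision=4,suppress=True)
zb=.0796
fs=lambda L:[(311-32+(x+.5)/6-.5,250-40+(y+.5)/6-.5) for x,y in L]
ft=lambda L:[(379-32+(x-384+.5)/6-.5,231-40+(y+.5)/6-.5) for x,y in L]
def frame(P,z): return
a=np.radians(-12.3);ux=np.array([np.cos(a),np.sin(a)]);uy=np.array([-np.sin(a),np.cos(a)]);c=np.array([.529,-.169])
def rel(P): d=(P[:,:2]-c)*1000;return np.c_[d@ux,d@uy]
print("bottom front corners",rel(plane("side",fs([(119,335),(252,325)]),zb)))
print("shoulder front corners",rel(plane("side",fs([(113,241),(250,232)]),zb+.085)))
print("top shoulder left corners",rel(plane("top",ft([(552,148),(533,276),(582,148)]),zb+.085)))
# subpixel: amber mask side image left/right edges and bottom row
im=cv2.imread("pics/s2.png").astype(int);sp=im.max(2)-im.min(2)
m=(sp>25).astype(np.uint8);m[:238]=0;m[268:]=0;m[:,:290]=0;m[:,326:]=0
ys,xs=np.nonzero(m)
L=[(xs[ys==y].min()-.5,y) for y in range(252,263)];R=[(xs[ys==y].max()+.5,y) for y in range(252,263)];B=[(x,ys[xs==x].max()+.5) for x in range(301,319)]
for n,l in(("L",L),("R",R),("B",B)):
    p=rel(plane("side",l,zb));print(n,p[[0,len(p)//2,-1]])
p=rel(plane("side",B,zb));print("yaw of jar edge rel holder deg",np.degrees(np.arctan(np.polyfit(p[:,0],p[:,1],1)[0])),p[:,1].mean())
print("expected lip corners px", (proj("side",np.array([[*(c+ux*sx*.042+uy*sy*.042),.037] for sx,sy in((-1,-1),(1,-1),(1,1),(-1,1))])-[279,210])*6)
print("floor corners px", (proj("side",np.array([[*(c+ux*sx*.0325+uy*sy*.0325),.006] for sx,sy in((-1,-1),(1,-1),(1,1),(-1,1))])-[279,210])*6)
```

```text
File "<stdin>", line 21
    print("floor corners px", (proj("side",np.array([[*(c+ux*sx*.0325+uy*sy*.0325),.006] for sx,sy in((-1,-1),(1,-1),(1,1),(-1,1))])-[279,210])*6)
         ^
SyntaxError: '(' was never closed
```

Run:
```python
from h import *
np.set_printoptions(precision=4,suppress=True)
zb=.0796
fs=lambda L:[(311-32+(x+.5)/6-.5,250-40+(y+.5)/6-.5) for x,y in L]
ft=lambda L:[(379-32+(x-384+.5)/6-.5,231-40+(y+.5)/6-.5) for x,y in L]
a=np.radians(-12.3);ux=np.array([np.cos(a),np.sin(a)]);uy=np.array([-np.sin(a),np.cos(a)]);c=np.array([.529,-.169])
def rel(P): d=(P[:,:2]-c)*1000;return np.c_[d@ux,d@uy]
print("bottom front corners",rel(plane("side",fs([(119,335),(252,325)]),zb)))
print("shoulder front corners",rel(plane("side",fs([(113,241),(250,232)]),zb+.085)))
print("top shoulder left corners",rel(plane("top",ft([(552,148),(533,276),(582,148)]),zb+.085)))
im=cv2.imread("pics/s2.png").astype(int);sp=im.max(2)-im.min(2)
m=(sp>25).astype(np.uint8);m[:238]=0;m[268:]=0;m[:,:290]=0;m[:,326:]=0
ys,xs=np.nonzero(m)
B=[(x,ys[xs==x].max()+.5) for x in range(301,319)]
p=rel(plane("side",B,zb));print("yaw of jar edge rel holder deg",np.degrees(np.arctan(np.polyfit(p[:,0],p[:,1],1)[0])),p[:,1].mean())
sq=lambda h,z:np.array([[*(c+ux*sx*h+uy*sy*h),z] for sx,sy in((-1,-1),(1,-1),(1,1),(-1,1))])
for h,z in((.042,.037),(.0325,.006)): print("expected px",(proj("side",sq(h,z))-[279,210])*6)
```

```text
bottom front corners [[-30.2239 -16.8128]
 [ 28.9952 -21.2098]]
shoulder front corners [[-29.4954 -22.7143]
 [ 27.4358 -27.4661]]
top shoulder left corners [[ 27.3685  34.3831]
 [-32.4377  32.9463]
 [ 29.9781  20.7763]]
yaw of jar edge rel holder deg -0.2801706858900315 -18.23169520897145
expected px [[102.0092 432.5461]
 [285.3157 406.2143]
 [255.6156 252.1422]
 [ 80.5503 276.209 ]]
expected px [[123.2594 443.9772]
 [261.2941 424.0801]
 [239.4918 306.0667]
 [106.1655 324.6576]]
```

Run:
```python
from h import *
np.set_printoptions(precision=1,suppress=True)
f=lambda L,u,v:[(u+(x+.5)/6-.5,v+(y+.5)/6-.5) for x,y in L]
def rel(P,c,deg):
    a=np.radians(deg);d=(P[:,:2]-c)*1000;return np.c_[d@[np.cos(a),np.sin(a)],d@[-np.sin(a),np.cos(a)]]
c=[.546,.098]
print("pick shoulder",rel(plane("side",f([(130,160),(240,166)],253,166),.085),c,-28.3),"bottom",rel(plane("side",f([(142,250),(240,268)],253,166),0),c,-28.3))
s0=cv2.imread("pics/side0.png");s2=cv2.imread("pics/s2.png")
g=lambda im,u,v:cv2.resize(im[v-25:v+30,u-20:u+20],None,fx=10,fy=10,interpolation=cv2.INTER_CUBIC)
cv2.imwrite("pics/cmp.png",cv2.convertScaleAbs(np.hstack([g(s0,285,190),g(s2,310,250)]),alpha=1.5))
# red-ness column profiles
for n,im,u,r in(("s0",s0,284,range(180,220)),("s2",s2,310,range(240,275))):
    print(n,[(y,*im[y,u]) for y in r])
```

```text
pick shoulder [[-25.9 -23.9]
 [ 30.9 -21.4]] bottom [[-29.1 -14.5]
 [ 25.8 -20.6]]
s0 [(180, np.uint8(50), np.uint8(51), np.uint8(52)), (181, np.uint8(50), np.uint8(51), np.uint8(53)), (182, np.uint8(50), np.uint8(51), np.uint8(52)), (183, np.uint8(50), np.uint8(51), np.uint8(52)), (184, np.uint8(50), np.uint8(52), np.uint8(53)), (185, np.uint8(50), np.uint8(51), np.uint8(52)), (186, np.uint8(49), np.uint8(50), np.uint8(51)), (187, np.uint8(46), np.uint8(47), np.uint8(48)), (188, np.uint8(44), np.uint8(46), np.uint8(46)), (189, np.uint8(45), np.uint8(47), np.uint8(48)), (190, np.uint8(46), np.uint8(52), np.uint8(63)), (191, np.uint8(48), np.uint8(66), np.uint8(94)), (192, np.uint8(51), np.uint8(78), np.uint8(118)), (193, np.uint8(52), np.uint8(76), np.uint8(112)), (194, np.uint8(50), np.uint8(67), np.uint8(92)), (195, np.uint8(49), np.uint8(61), np.uint8(81)), (196, np.uint8(48), np.uint8(59), np.uint8(77)), (197, np.uint8(46), np.uint8(57), np.uint8(74)), (198, np.uint8(46), np.uint8(56), np.uint8(73)), (199, np.uint8(45), np.uint8(55), np.uint8(72)), (200, np.uint8(46), np.uint8(56
[... 2000 characters left out ...]
np.uint8(72)), (261, np.uint8(40), np.uint8(52), np.uint8(72)), (262, np.uint8(40), np.uint8(52), np.uint8(73)), (263, np.uint8(42), np.uint8(54), np.uint8(74)), (264, np.uint8(53), np.uint8(63), np.uint8(80)), (265, np.uint8(72), np.uint8(77), np.uint8(89)), (266, np.uint8(83), np.uint8(85), np.uint8(91)), (267, np.uint8(77), np.uint8(78), np.uint8(81)), (268, np.uint8(68), np.uint8(68), np.uint8(69)), (269, np.uint8(64), np.uint8(64), np.uint8(66)), (270, np.uint8(63), np.uint8(64), np.uint8(65)), (271, np.uint8(62), np.uint8(62), np.uint8(64)), (272, np.uint8(63), np.uint8(63), np.uint8(65)), (273, np.uint8(63), np.uint8(64), np.uint8(65)), (274, np.uint8(63), np.uint8(64), np.uint8(65))]
```

View pics/cmp.png

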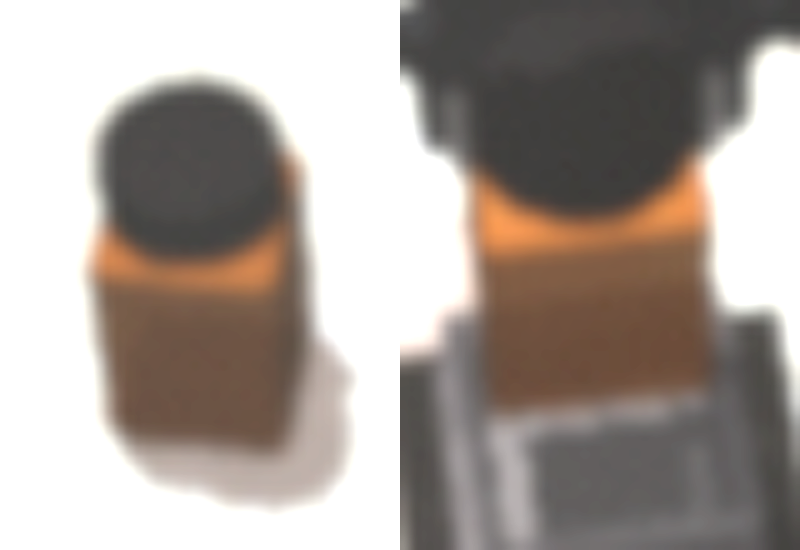

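Before the grasp and now, the shoulder and bottom bias in the side view is the same, so the jar did not tilt in the grip. Measured within each camera, the jar sits about 2–3 mm towards +y relative to the well. I'll shift it and go down to just above the lip.

Request:
move_arm:
  commands:
    - [[-0.33,0.19,0.5,0,0,0],[0,0,1.2,0,0,0],[0,0,1.2,0,0,0],[0,0,0.7,0,0,0],[0,0,0.3,0,0,0],[0,0,0,0,0,0],[0,0,0,0,0,0]]

```text
clock: 9.68
position: [0.5303, -0.1734, 0.1386]
ee_rot: [3.141, -0.0, 1.29]
contact_force: [-0.1, -0.2, -5.3]
grip_width: 0.0565
grip_force: 64.9
```

Request:
move_arm:
  commands:
    - [[0,0,0.2,0,0,0],[0,0,0.2,0,0,0],[0,0,0.2,0,0,0],[0,0,0.1,0,0,0],[0,0,0,0,0,0]]

```text
clock: 10.3
position: [0.5299, -0.1733, 0.1312]
ee_rot: [-3.141, -0.0, 1.29]
contact_force: [0.1, 0.4, -4.1]
grip_width: 0.0565
grip_force: 64.9
```

```bash
python3 st.py
```

```text
10.3 [ 0.5299 -0.1733  0.1312] [-179.9899   -0.0045   73.8869] [ 0.2034  0.7573  0.0507  1.8742 -0.0713  0.512   0.0212] [ 0.1281  0.3507 -4.1192] [-0.0252 -0.0569  0.0317] 0.05649964138219225 64.92287578614196
```

Request:
move_arm:
  commands:
    - [[0,0,0.15,0,0,0],[0,0,0.15,0,0,0],[0,0,0,0,0,0]]

```text
clock: 10.68
position: [0.5299, -0.1733, 0.1281]
ee_rot: [-3.141, -0.0, 1.29]
contact_force: [0.2, 0.4, -4.7]
grip_width: 0.0561
grip_force: 64.9
```

```bash
python3 st.py
```

```text
10.675 [ 0.5299 -0.1733  0.1281] [-179.9835   -0.0045   73.8863] [ 0.2038  0.7622  0.05    1.8759 -0.0716  0.5054  0.0214] [ 0.2184  0.4309 -4.6738] [-0.0624  0.0311  0.0305] 0.056144230827723046 64.926103890175
```

No contact yet; the jar bottom is at the top of the straight walls. I'll continue down in short steps.

Request:
move_arm:
  commands:
    - [[0,0,0.15,0,0,0],[0,0,0.15,0,0,0],[0,0,0.1,0,0,0],[0,0,0,0,0,0]]

```text
clock: 11.18
position: [0.5299, -0.1733, 0.1242]
ee_rot: [-3.141, -0.0, 1.29]
contact_force: [0.3, 0.4, -4.6]
grip_width: 0.0559
grip_force: 64.9
```

Request:
move_arm:
  commands:
    - [[0,0,0.15,0,0,0],[0,0,0.15,0,0,0],[0,0,0.1,0,0,0],[0,0,0,0,0,0]]

```text
clock: 11.68
position: [0.5299, -0.1733, 0.1202]
ee_rot: [-3.141, -0.0, 1.29]
contact_force: [0.4, -0.4, -5.4]
grip_width: 0.0561
grip_force: 64.9
```

Request:
move_arm:
  commands:
    - [[0,0,0.2,0,0,0],[0,0,0.3,0,0,0],[0,0,0.3,0,0,0],[0,0,0.3,0,0,0],[0,0,0.2,0,0,0],[0,0,0,0,0,0]]

```text
clock: 12.42
position: [0.5299, -0.1733, 0.1071]
ee_rot: [-3.141, -0.0, 1.29]
contact_force: [1.0, 0.3, -5.2]
grip_width: 0.0564
grip_force: 64.9
```

Request:
move_arm:
  commands:
    - [[0,0,0.08,0,0,0],[0,0,0.08,0,0,0],[0,0,0.08,0,0,0],[0,0,0,0,0,0]]

```text
clock: 12.92
position: [0.53, -0.1733, 0.1048]
ee_rot: [-3.142, -0.0, 1.29]
contact_force: [0.5, -0.5, -4.5]
grip_width: 0.056
grip_force: 64.9
```

Request:
move_arm:
  commands:
    - [[0,0,0.05,0,0,0],[0,0,0.05,0,0,0],[0,0,0,0,0,0]]

```text
clock: 13.3
position: [0.53, -0.1733, 0.104]
ee_rot: [3.141, -0.0, 1.29]
contact_force: [-0.4, -0.2, -1.5]
grip_width: 0.0562
grip_force: 65.3
```

Request:
move_arm:
  commands:
    - [[0,0,0.04,0,0,0],[0,0,0,0,0,0]]

```text
clock: 13.55
position: [0.53, -0.1733, 0.1039]
ee_rot: [3.141, -0.0, 1.29]
contact_force: [-1.8, 0.9, 2.3]
grip_width: 0.0559
grip_force: 65.7
```

The jar is seated: TCP z is 0.104 (0.0977 at the pick plus the 6 mm floor), and the force turned upward. I'll start unscrewing, rising with the thread.

Request:
move_arm:
  commands:
    - [[0,0,0,0,0,-3],[0,0,-0.02,0,0,-4],[0,0,-0.03,0,0,-5],[0,0,-0.03,0,0,-5],[0,0,0,0,0,0]]

```text
clock: 14.18
position: [0.5302, -0.1738, 0.1045]
ee_rot: [3.141, 0.0, 1.587]
contact_force: [-1.2, -1.0, 2.6]
grip_width: 0.0566
grip_force: 65.8
```

```bash
python3 st.py
```

```text
14.175 [ 0.5302 -0.1738  0.1045] [179.9571   0.0131  90.8999] [ 0.2503  0.799  -0.0275  1.8853  0.0448  0.4571  0.2066] [-1.2339 -0.9846  2.6394] [-0.1508  0.2095  0.068 ] 0.056612142898636156 65.75949679274345
```

Request:
move_arm:
  commands:
    - [[0,0,-0.04,0,0,-5],[0,0,-0.04,0,0,-5],[0,0,-0.04,0,0,-5]]

```text
clock: 14.55
position: [0.5313, -0.1732, 0.1055]
ee_rot: [3.139, 0.001, 1.849]
contact_force: [1.3, 0.6, -3.2]
grip_width: 0.0562
grip_force: 65.2
```

```bash
python3 st.py
```

```text
14.55 [ 0.5313 -0.1732  0.1055] [179.8558   0.0365 105.966 ] [ 0.2879  0.7976 -0.0927  1.8818  0.1465  0.4661  0.3708] [ 1.306   0.5901 -3.2158] [ 0.0881 -0.3502 -0.3121] 0.05617277848323769 65.24530902563129
```

Request:
move_arm:
  commands:
    - [[0,0,0,0,0,-5],[0,0,-0.03,0,0,-5],[0,0,-0.03,0,0,-5]]

```text
clock: 14.92
position: [0.5317, -0.173, 0.1062]
ee_rot: [3.138, 0.001, 2.112]
contact_force: [1.5, 0.3, -2.1]
grip_width: 0.0565
grip_force: 65.3
```

```bash
python3 st.py
python3 - <<'E'
from h import *
s=snapshot("side");t=snapshot("top")
cv2.imwrite("pics/s3.png",s[:,:,::-1]);cv2.imwrite("pics/t3.png",t[:,:,::-1])
f=lambda im,u,v:cv2.resize(im[v-32:v+26,u-30:u+30],None,fx=6,fy=6,interpolation=cv2.INTER_CUBIC)
cv2.imwrite("pics/g3.png",cv2.convertScaleAbs(np.hstack([f(s,311,265),f(t,379,231)])[:,:,::-1],alpha=1.8))
E
```

```text
14.925 [ 0.5317 -0.173   0.1062] [179.8215   0.0789 121.0072] [ 0.3268  0.7984 -0.1593  1.8791  0.2462  0.4796  0.5374] [ 1.5419  0.3115 -2.0737] [ 0.1697 -0.4303 -0.2171] 0.05650073720423732 65.2518861387216
```

View pics/g3.png

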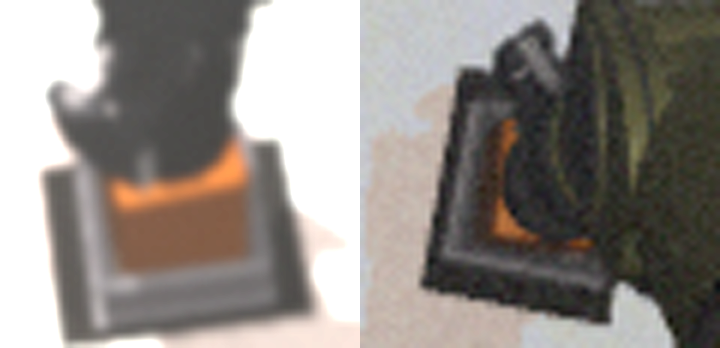

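The side view shows the jar down in the well with the cap rising. In the top view its left edge, (517,120) to (492,235), is parallel to the holder, so the jar is not turning with the cap. I'll continue.

Request:
move_arm:
  commands:
    - [[0,0,-0.04,0,0,-5],[0,0,-0.04,0,0,-5]]

```text
clock: 15.28
position: [0.5306, -0.1732, 0.1067]
ee_rot: [3.141, 0.001, 2.285]
contact_force: [0.3, -0.0, -3.7]
grip_width: 0.0565
grip_force: 65.2
```

```bash
python3 st.py
```

```text
15.275 [ 0.5306 -0.1732  0.1067] [179.9485   0.0356 130.9294] [ 0.3533  0.7996 -0.2034  1.8782  0.3102  0.4932  0.6498] [ 0.2606 -0.0231 -3.7251] [ 0.0415 -0.3291 -0.1216] 0.056499370303051605 65.20720032829558
```

Request:
move_arm:
  commands:
    - [[0,0,-0.04,0,0,-5]]

```text
clock: 15.4
position: [0.5306, -0.1732, 0.1071]
ee_rot: [3.141, 0.001, 2.372]
contact_force: [1.5, -0.6, -1.9]
grip_width: 0.0562
grip_force: 65.3
```

```bash
python3 st.py
```

```text
15.4 [ 0.5306 -0.1732  0.1071] [179.9519   0.0359 135.9315] [ 0.3669  0.8004 -0.2265  1.8773  0.3417  0.5005  0.7072] [ 1.5067 -0.647  -1.8516] [ 0.0147 -0.2539 -0.0521] 0.05615928659670265 65.2951947330439
```

Request:
move_arm:
  commands:
    - [[0,0,-0.04,0,0,-5]]

```text
clock: 15.52
position: [0.5309, -0.1731, 0.1077]
ee_rot: [3.14, 0.001, 2.46]
contact_force: [1.8, -0.4, -0.5]
grip_width: 0.0562
grip_force: 65.4
```

```bash
python3 st.py
```

```text
15.525 [ 0.5309 -0.1731  0.1077] [179.9264   0.0654 140.943 ] [ 0.3804  0.8013 -0.2499  1.8761  0.3725  0.508   0.7651] [ 1.8327 -0.3689 -0.458 ] [ 0.1249 -0.3958 -0.0272] 0.0562130792652063 65.40193658700446
```

Request:
move_arm:
  commands:
    - [[0,0,-0.04,0,0,-5],[0,0,0,0,0,-2],[0,0,0,0,0,0],[0,0,0,0,0,0]]

```text
clock: 16.02
position: [0.5307, -0.173, 0.1083]
ee_rot: [3.141, 0.001, 2.58]
contact_force: [2.7, 1.3, 0.7]
grip_width: 0.0563
grip_force: 65.5
```

```bash
python3 st.py
```

```text
16.025 [ 0.5307 -0.173   0.1083] [179.9465   0.0593 147.83  ] [ 0.3993  0.8029 -0.2821  1.8752  0.4141  0.5195  0.8457] [2.7329 1.3201 0.6801] [ 0.2201 -0.5361 -0.0608] 0.056319997565765396 65.46225049300119
```

Request:
move_arm:
  commands:
    - [[0,0,-0.1,0,0,0],[0,0,-0.1,0,0,0],[0,0,0,0,0,0]]

```text
clock: 16.4
position: [0.5296, -0.1733, 0.11]
ee_rot: [-3.141, -0.001, 2.581]
contact_force: [0.4, 0.9, -1.5]
grip_width: 0.0563
grip_force: 65.3
```

```bash
python3 st.py
```

```text
16.4 [ 0.5296 -0.1733  0.11  ] [-179.9805   -0.0416  147.8758] [ 0.401   0.8001 -0.2839  1.8753  0.4129  0.5247  0.8479] [ 0.3908  0.9225 -1.5496] [ 0.1508 -0.2647 -0.0314] 0.05632820631597899 65.34734769855277
```

Request:
move_arm:
  commands:
    - [[0,0,-0.1,0,0,0],[0,0,-0.15,0,0,0],[0,0,-0.15,0,0,0],[0,0,0,0,0,0]]

```text
clock: 16.9
position: [0.5301, -0.1733, 0.1143]
ee_rot: [3.141, 0.0, 2.581]
contact_force: [1.3, 0.9, -0.6]
grip_width: 0.0563
grip_force: 65.4
```

Request:
move_arm:
  commands:
    - [[0,0,-0.15,0,0,0],[0,0,-0.25,0,0,0],[0,0,-0.25,0,0,0],[0,0,-0.15,0,0,0],[0,0,0,0,0,0]]

```text
clock: 17.52
position: [0.5297, -0.1737, 0.1222]
ee_rot: [-3.141, -0.0, 2.581]
contact_force: [-0.1, 0.5, -1.1]
grip_width: 0.0562
grip_force: 65.4
```

The cap is free, with about 1 N of force. I'll lift it to about 2 cm above the mouth (TCP z 0.143).

Request:
move_arm:
  commands:
    - [[0,0,-0.3,0,0,0],[0,0,-0.5,0,0,0],[0,0,-0.5,0,0,0],[0,0,-0.5,0,0,0],[0,0,-0.25,0,0,0],[0,0,0,0,0,0],[0,0,0,0,0,0],[0,0,0,0,0,0]]

```text
clock: 18.52
position: [0.5299, -0.1732, 0.1424]
ee_rot: [3.142, -0.0, 2.581]
contact_force: [-0.4, 0.4, -0.3]
grip_width: 0.0566
grip_force: 65.4
```

```bash
python3 st.py
python3 - <<'E'
from h import *
s=snapshot("side");t=snapshot("top")
f=lambda im,u,v:cv2.resize(im[v-42:v+26,u-30:u+30],None,fx=6,fy=6,interpolation=cv2.INTER_CUBIC)
cv2.imwrite("pics/g4.png",cv2.convertScaleAbs(np.hstack([f(s,311,265),f(t,379,231)])[:,:,::-1],alpha=1.8))
E
```

```text
18.525 [ 0.5299 -0.1732  0.1424] [179.9986  -0.0182 147.8918] [ 0.42    0.7504 -0.3151  1.8555  0.3857  0.596   0.8721] [-0.4434  0.4106 -0.3036] [0.042  0.0235 0.0153] 0.05662119950258129 65.44207935265149
```

View pics/g4.png

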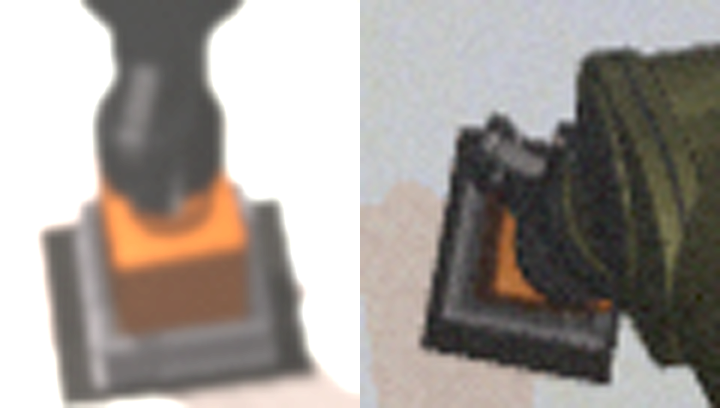

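The side view shows the jar still seated (front shoulder edge about (110,265) to (245,248), body down in the well), the neck visible, and the cap held level above it. I'm handing the job in.

```bash
python3 -c "
from plant import *
print(finish_job())"
```

```text
the job is handed in; nothing more can be done
None
```

The jar is seated in the holder and its cap is unscrewed and lifted straight off. The cap is held level about 2 cm above the mouth, and the job was handed in at about 18.6 s.

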